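# Load the ultrasonic cleaner with clock movements

## Robot

A 7-joint arm with a two-finger parallel gripper is mounted at the origin on the work surface. World frame = base frame: x ahead of the robot, y to its left, z up, the work surface at z = 0. Lengths are in m, angles in degrees, forces in N, time in s.
With the tool pointing down it reaches from about 0.4 to 0.75 m from the base axis. Payload 19.5 kg.
Tool frame: the origin (TCP) lies at the centre of the arm's flange, where the gripper is bolted on; the fingertips stand 173 mm ahead of it and the grasp point (between the pads) lies 155 mm ahead of it; z points along the fingers, y is the line along which they close (so a half turn about z gives the same grasp; the last joint's range is limited). The gripper opens to 85 mm and grips with 20 to 120 N. Pads are 22 mm wide; open, the fingers measure 114 mm over their backs; the gripper's body (76 mm by 85 mm) begins 54 mm behind the grasp point. The pads swing forward as they close: fully open they stand 13 mm farther back than shut.
Start: joints at [-79.681, 40.479, -1.581, 85.061, 1.261, 54.483, -4.326], TCP at [0.126, 0.561, 0.405] pointing down, gripper open.
Joint ranges: [-155.06, 155.06], [-18.47, 123.98], [-90, 86.84], [0, 140.48], [-83.41, 263.41], [0, 116], [-161.91, 161.91]. Speed limits (degrees/s): [108.29, 108.29, 147.25, 147.25, 172.46, 172.46, 172.46].

## Interface

Orientations are given as a 3x3 rotation matrix whose columns are the frame's x, y, z axes.
In Python, from plant import robot, imaging gives the robot as it stands. The module is installed in compiled form; this text tells all that it offers.
- The arm moves only by the tool drive_tool, never from a script. Its argument "motion" is a list that holds one entry, the list of rows, each a list of 7 numbers: the shift along the tool's x, y, z normalised to -1 to 1, where 1 is 30 cm, then the turn, a rotation vector about the tool's x, y, z normalised to -1 to 1, where 1 is pi/2 rad, then the opening, from -1 (shut) to 1 (fully open). A call has 1 to 5 rows; each row is the pose to reach, as a shift and turn from the pose commanded when the call began, along the tool's axes at that moment; what a row does not reach only later rows make up. A row lasts 1/8 s, in which the tool goes at most 62.5 mm and 10.7 degrees, less where a joint would pass 70% of its speed; a pose out of reach is approached as far as the arm can. A call with a number of a shift or a turn outside -1 to 1 is refused whole. A call with a gripper value outside its range is refused whole. The fingers move at their own pace and stop on an object; "newtons" is the grip in N (left out, the last holds). Time passes only in rows, so rows that repeat a pose let the fingers close. It gives the time, the measured TCP pose, the force, the opening and the grip force at its end, in the units of the state.
- robot.get_state(): the state, without advancing time (a new reading comes with each control period).
- imaging.read_camera(name): name is "side" or "top" or "wrist"; returns (picture, depth): 384x512x3 uint8, blue, green, red; 384x512 float32, m along the optical axis (not along the pixel's ray), 0 where there is no reading.
- imaging.camera_info(name): a dict with "fovy" (degrees; the focal length in pixels is half the picture's height over the tangent of half this angle, whatever the lens; pixels are square), "cx", "cy" (the principal point, pixels), "R" (3x3) and "t" (3): a world point X has camera coordinates R X + t; the wrist camera has in their place "mount" (4x4, takes a point from camera to tool coordinates, whose origin is the TCP and whose axes are the flange's). Camera axes: x right, y down, z forward; pixel columns grow to the right and rows downward; lengths in m; the calibration is good to about 2 mm. A picture is of the moment at which its call begins: read the wrist's pose just before it. camera_info takes no time and is no camera call.
- robot.sign_off(): hands the job in; it is judged then, once.
The state is a dict: "t": time; "joint_pos": joint angles; "qvel": joint speeds; "tau": joint torques, N m; "ee_pos": TCP position; "tcp_rot": TCP orientation; "ft_force": force on the tool from outside, world axes, zero at the start; "moment": the same for the moment, N m; "finger_gap": finger opening in m; "grasp_force": force on a finger pad.
Only numpy, scipy, OpenCV 4.12 (cv2) and the standard library are available. Lean on these libraries where they do the work, as an engineer would, in place of code of your own. Each camera call takes 0.05 s, during which the arm holds its last target. There are 200 camera calls.

## Task

Lift the cover off the ultrasonic cleaner and lay it on the cork mat, knob up, and let go of it there. Move every clock movement from the wooden pocket tray into the steel tank so that each lies or stands wholly below the rim, then set the cover back on the tank so it is centred, seated and level, and only then turn the timer knob clockwise to its stop. Leave the other tools and things on the bench where they are.

Things in the scene. Friction and masses are not known exactly. Their poses are not given: they have to be found in the camera images.
- cleaner: fixed ultrasonic cleaner (dry), blue square housing 205 x 205 x 85 mm high with a round steel tank let into it and a grey control ledge (90 mm deep, 50 mm high) on the housing's own -x side. Origin: under the tank's centre, on the table; z up
- tank_rim (a point): centre of the tank's mouth, at rim height (105 mm above the table, 20 mm above the housing's top). Rim outer diameter 184 mm, inside diameter about 172 mm (wall 5 mm); axes as the cleaner's
- tank_floor (a point): centre of the tank's flat inner floor, 18 mm above the table (tank 87 mm deep inside)
- timer (a joint): timer knob on the control ledge, rad: grows from 0 as it is turned clockwise seen from above, up to its stop at 1.4; starts between 0 and 0.2; light friction (0.04 N m), stays where it is left
- timer_grip (a point): centre of the timer knob's grip bar, on its upright turning axis, about 87 mm above the table and 150 mm from the tank's centre; the bar is 14 mm thick, 42 mm long along this point's own x axis (turns with the knob) and rises 7 mm above this point, over a flat disc of 44 mm diameter 23 mm below it
- cover: loose round steel cover of the tank, 0.3 kg: a centring plug below, 8 mm high (158 mm diameter, tapering to 146 at the bottom), a flange of 194 mm diameter, 5 mm thick, and on top a black upright knob, 26 mm diameter, 13 to 53 mm above the origin. Origin: centre of the plug's underside; z up. Seated (as at the start) the flange lies on the rim, the origin 8 mm below it
- mat: fixed square cork mat, 200 x 200 x 5 mm, on the bench to one side of the cleaner. Origin: centre of its underside
- tray: fixed wooden pocket tray 170 x 140 x 30 mm on the bench to the other side, with four rectangular pockets 33 x 45 mm, 20 mm deep, centred at x = +/-45 mm, y = +/-34 mm of its frame. Origin: centre of its underside
- movement1: small brass clock movement (two plates with wheels between), a block 28 mm thick (its x) by 40 mm wide (its y) by 64 mm tall (its z), about 0.18 kg. Origin: centre of its 28 x 40 underside. Starts upright in a tray pocket (pocket floor 10 mm above the table) with 44 mm standing out above the tray; may be absent
- movement2: small brass clock movement (two plates with wheels between), a block 28 mm thick (its x) by 40 mm wide (its y) by 64 mm tall (its z), about 0.18 kg. Origin: centre of its 28 x 40 underside. Starts upright in a tray pocket (pocket floor 10 mm above the table) with 44 mm standing out above the tray; may be absent
- movement3: small brass clock movement (two plates with wheels between), a block 28 mm thick (its x) by 40 mm wide (its y) by 64 mm tall (its z), about 0.18 kg. Origin: centre of its 28 x 40 underside. Starts upright in a tray pocket (pocket floor 10 mm above the table) with 44 mm standing out above the tray; may be absent
- movement4: small brass clock movement (two plates with wheels between), a block 28 mm thick (its x) by 40 mm wide (its y) by 64 mm tall (its z), about 0.18 kg. Origin: centre of its 28 x 40 underside. Starts upright in a tray pocket (pocket floor 10 mm above the table) with 44 mm standing out above the tray; may be absent
- loupe: black eye loupe 34 mm wide, 30 mm high; a bystander. Origin: centre of its underside
- oiler: amber glass oil bottle 36 mm wide, 70 mm high; a bystander. Origin: centre of its underside
- spool: dark wooden spool 48 mm wide, 48 mm high; a bystander. Origin: centre of its underside
- bench_brush: bench brush 160 mm long, lying; a bystander. Origin: centre of its underside
- parts_cup: glass cup 60 mm wide, 40 mm high; a bystander. Origin: centre of its underside
- hammer: small hammer 200 mm long, lying; a bystander. Origin: centre of its underside

How it is judged:
By the outcome, as a careful person would: the job done as asked, in the order asked, and still so for the second after the job is handed in, with the robot touching nothing.
Of movement1, movement2, movement3, movement4 only 3 to 4 are there at a start; the rules pass over those that are not, and their reading is None.
At some moment in a run one of movement1, movement2, movement3, movement4 may be knocked a few centimetres aside while the robot is not near it.
Once in a run the grip may slacken for a moment while it holds something.
It also fails if it takes over 208 s, if anything falls off the work surface, if the arm or the gripper's body presses on something with over 40 N, if the wrist force passes 120 N, or if a joint passes its speed limit or range.

## Working session

There is one attempt and no reset: what is moved stays moved. The work goes in short steps, Python scripts to look and compute and a tool call to move; the robot and the scene stay as the last step left them, time stands still between calls to the robot, and variables do not carry over. Pictures are saved under pics/ and viewed, at most 14 in all, crops included, and the job is handed in when it is done.

Besides the shell and the picture viewer there is one more tool, called after "Emit:" as name([rows], argument=value, ...), one row to a line, values as JSON. drive_tool: Moves the arm, as the interface text tells. Scaled input: -1 to 1 covers 30 cm each way for a shift and pi/2 rad each way for a turn. Its arguments: {"type":"object","properties":{"motion":{"type":"array","items":{"type":"array","items":{"type":"array","items":{"type":"number"}}}},"newtons":{"type":"number"}},"required":["motion"]}

```bash
mkdir -p pics; cat > h.py <<'E'
import numpy as np, cv2
from plant import robot, imaging
def cam(n):
    i=imaging.camera_info(n); f=192/np.tan(np.radians(i["fovy"])/2)
    if "mount" in i:
        s=robot.get_state(); T=np.eye(4); T[:3,:3]=s["tcp_rot"]; T[:3,3]=s["ee_pos"]
        M=T@np.array(i["mount"]); R=M[:3,:3]; c=M[:3,3]
    else:
        R=np.array(i["R"]).T; c=-R@np.array(i["t"])
    return f,i["cx"],i["cy"],R,c
def shot(n,save=None):
    C=cam(n); im,d=imaging.read_camera(n)
    if save: cv2.imwrite("pics/"+save,im)
    return C,im,d
def ray(C,u,v,z):
    f,cx,cy,R,c=C; r=R@np.array([(u-cx)/f,(v-cy)/f,1.]); return c+r*(z-c[2])/r[2]
def cloud(C,d):
    f,cx,cy,R,c=C; v,u=np.mgrid[:384,:512]
    return np.stack([(u-cx)/f*d,(v-cy)/f*d,d],-1)@R.T+c
def proj(C,X):
    f,cx,cy,R,c=C; p=R.T@(np.array(X)-c); return p[0]/p[2]*f+cx,p[1]/p[2]*f+cy
E
python3 - <<'E'
from h import *
np.set_printoptions(precision=4,suppress=True)
s=robot.get_state(); print(s)
for n in("top","side"):
    C,im,d=shot(n); np.savez(n+"0.npz",im=im,d=d); print(n,C); cv2.imwrite(f"pics/{n}0.png",cv2.resize(im,(800,600)))
print(imaging.camera_info("top"))
E
```

```text
{'t': 0.0, 'joint_pos': array([-79.6812,  40.5132,  -1.5833,  85.0842,   1.2597,  54.482 ,
        -4.326 ]), 'qvel': array([ 0.0098, -0.0047, -0.012 , -0.0822, -0.0576,  0.0587, -0.0007]), 'tau': array([ -0.0003, -88.323 ,   1.2345, -23.6164,   0.017 ,   0.0066,
         0.    ]), 'ee_pos': array([0.1265, 0.5608, 0.4042]), 'tcp_rot': array([[-0.9755,  0.22  , -0.0002],
       [ 0.22  ,  0.9755, -0.0011],
       [-0.    , -0.0011, -1.    ]]), 'ft_force': array([-0.3135,  0.35  ,  0.0699]), 'moment': array([ 0.0502, -0.0142,  0.0087]), 'grasp_force': 0.0, 'finger_gap': 0.08553280470435481}
top (np.float64(352.90170667147686), 249.58532588526506, 187.52127339905115, array([[ 0.0056, -0.9796,  0.2009],
       [-1.    , -0.0042,  0.0074],
       [-0.0064, -0.2009, -0.9796]]), array([ 0.3474, -0.0356,  1.0199]))
side (np.float64(428.93768125070716), 252.5575672767334, 193.27294516944488, array([[-0.9298, -0.2143,  0.2993],
       [-0.3673,  0.5927, -0.7168],
       [-0.0238, -0.7764, -0.6298]]), array([0.1542, 0.9356, 0.9453]))
{'fovy': 57.09776128572159, 'cx': 249.58532588526506, 'cy': 187.52127339905115, 'R': array([[ 0.0056, -1.    , -0.0064],
       [-0.9796, -0.0042, -0.2009],
       [ 0.2009,  0.0074, -0.9796]]), 't': array([-0.0311,  0.5451,  0.9296])}
```

View pics/top0.png

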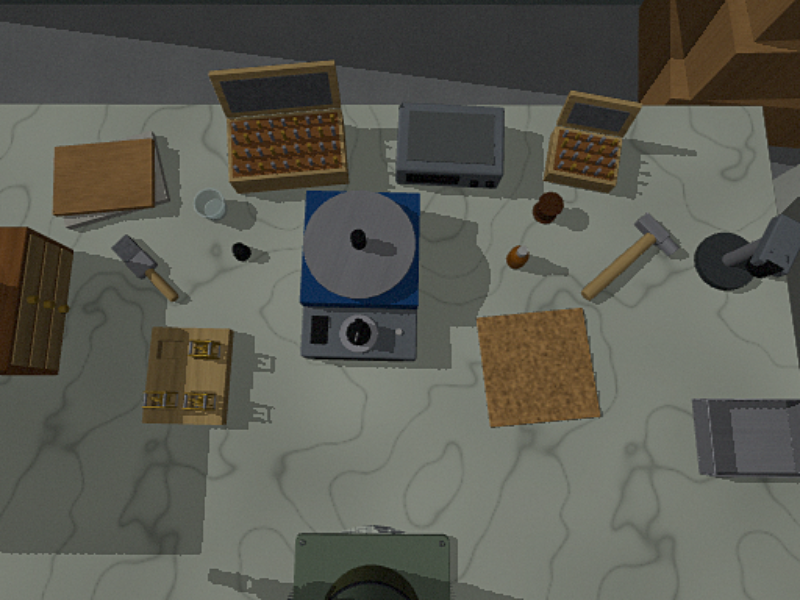

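View pics/side0.png

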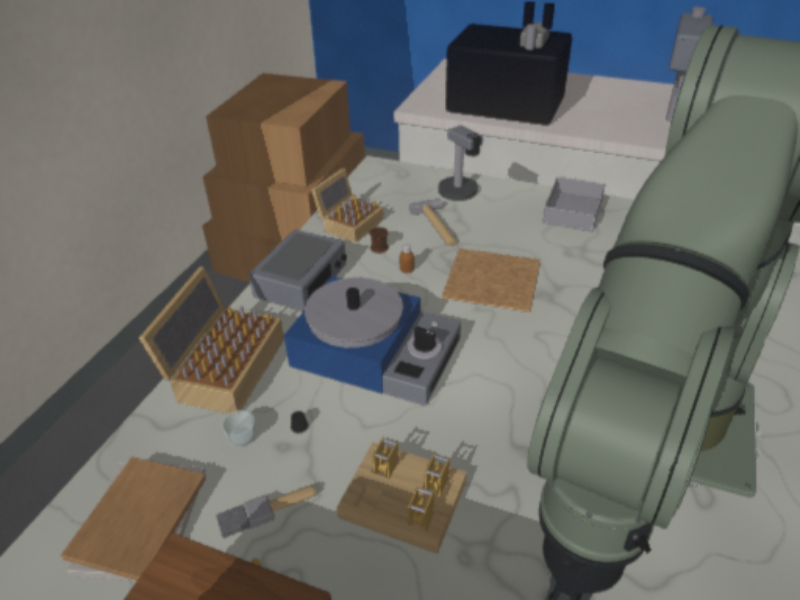

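The top view (800x600 scale) shows the cover at (358,243) and the timer at (358,333). The mat is at (540,367). The tray is at (187,375), with movements at (205,349), (160,400) and (202,401), and its top-left pocket is empty. Next I measure these.

```bash
cat > m0.py <<'E'
from h import *
np.set_printoptions(precision=4,suppress=True)
C=cam("top"); D=np.load("top0.npz"); im,d=D["im"],D["d"]; P=cloud(C,d); z=P[...,2]
hsv=cv2.cvtColor(im,cv2.COLOR_BGR2HSV)
def box(u0,u1,v0,v1):
    m=np.zeros(d.shape,bool); m[int(v0*.64):int(v1*.64),int(u0*.64):int(u1*.64)]=1; return m&(d>0)
t=box(440,560,500,560)|box(250,290,350,420); print("table z",np.median(z[t]),z[t].std())
def rect(m,h,name):
    m=cv2.morphologyEx(m.astype(np.uint8),cv2.MORPH_OPEN,np.ones((3,3)))
    c=max(cv2.findContours(m,0,2)[0],key=cv2.contourArea)[:,0,:]
    W=np.array([ray(C,u,v,h)[:2] for u,v in c])
    r=cv2.minAreaRect((W*1000).astype(np.float32)); print(name,r,"zmed",np.median(z[m>0])); return W
b=box(290,430,180,310)
m=b&(z>.1)&(z<.125)
m=cv2.morphologyEx(m.astype(np.uint8),cv2.MORPH_CLOSE,np.ones((9,9)))
c=max(cv2.findContours(m,0,2)[0],key=cv2.contourArea)[:,0,:]
W=np.array([ray(C,u,v,.11)[:2] for u,v in c]); print("flange",cv2.minEnclosingCircle((W*1000).astype(np.float32)),W.mean(0),np.median(z[b&(z>.1)&(z<.125)]))
k=b&(z>.14)&(z<.17); print("knob",P[k].mean(0),np.percentile(z[k],[5,95]),k.sum())
rect(box(460,620,290,440)&(hsv[...,1]>90),.005,"mat")
rect(box(130,250,315,435)&(z>.015),.03,"tray")
rect(box(295,425,180,365)&(hsv[...,1]>120)&(hsv[...,0]>95),.085,"house")
rect(box(295,425,300,370)&(z>.04)&(z<.056),.05,"ledge")
m=box(330,380,310,360)&(z>.083); print("timer",P[m].mean(0),np.median(z[m]),m.sum()); rect(m,.094,"bar")
m=(box(130,250,315,435)&(z>.045)).astype(np.uint8)
n,l,st,ce=cv2.connectedComponentsWithStats(m)
for i in range(1,n):
    if st[i,4]>15:
        q=P[l==i]; print("mov",st[i,4],ce[i]/.64,q.mean(0),np.percentile(q,[3,97],axis=0).ravel(),cv2.minAreaRect((q[:,:2]*1000).astype(np.float32)))
E
python3 m0.py
python3 - <<'E'
import cv2
im=cv2.imread('pics/top0.png')
im=cv2.imread('pics/top0.png')
a=cv2.resize(im[310:440,130:250],(480,520),interpolation=2);b=cv2.resize(im[310:375,310:400],(320,231),interpolation=2)
import numpy as np
o=np.zeros((520,800,3),np.uint8);o[:,:480]=a;o[:231,480:]=b;cv2.imwrite('pics/c1.png',o)
E
```

```text
table z 0.00034522071546438937 0.00262670550773243
flange ((621.9551391601562, 25.882944107055664), 96.96039581298828) [0.621 0.026] 0.1104201752154923
knob [0.6206 0.0256 0.149 ] [0.1434 0.1521] 86
mat ((421.457275390625, -296.2624816894531), (198.84881591796875, 198.78982543945312), 5.87712287902832) zmed 0.005068419087439158
tray ((400.69671630859375, 333.7831726074219), (146.21165466308594, 169.88478088378906), 88.75860595703125) zmed 0.03093838090649914
house ((560.206298828125, 25.771385192871094), (94.67376708984375, 203.82765197753906), 0.2585301399230957) zmed 0.08517505920937107
ledge ((476.0892333984375, 27.892921447753906), (203.92222595214844, 91.9227523803711), 89.78790283203125) zmed 0.05047036425476892
timer [0.4728 0.0271 0.0936] 0.09422802574885153 88
bar ((472.71270751953125, 27.12799072265625), (14.373002052307129, 40.965362548828125), 81.68244934082031) zmed 0.09423565907682052
mov 115 [200.7473 347.7446] [0.4446 0.2988 0.0673] [0.4302 0.2801 0.0482 0.4581 0.3183 0.0761] ((444.2687683105469, 299.5267028808594), (39.50140380859375, 28.053443908691406), 87.5793685913086)
mov 111 [156.3485 397.9448] [0.3587 0.3675 0.0688] [0.3448 0.3498 0.0464 0.3709 0.3873 0.0762] ((357.8935852050781, 368.575439453125), (26.03458595275879, 38.492950439453125), 0.33617329597473145)
mov 102 [196.3388 400.7812] [0.3544 0.2986 0.07  ] [0.3402 0.2817 0.05   0.3685 0.3192 0.077 ] ((354.4767761230469, 300.6123352050781), (39.88901138305664, 27.305553436279297), 85.4413833618164)
```

View pics/c1.png

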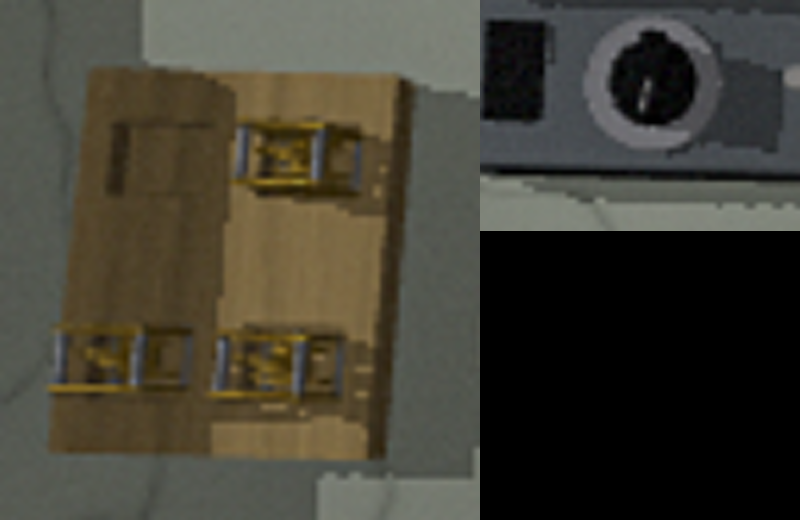

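The crop shows three movements with their plates facing world x. The timer's grip bar lies about 8° clockwise from world x. All movements and the cover can be gripped with the tool's y axis along world x, so I start by moving toward the cover.

Emit:
drive_tool([
  [[-0.15,-0.1,0,0,0,0.08,1],[-0.3,-0.2,0,0,0,0.16,1],[-0.45,-0.3,0,0,0,0.25,1],[-0.6,-0.41,0,0,0,0.33,1],[-0.75,-0.52,0,0,0,0.42,1]],
], newtons=60)

```text
t: 0.72
ee_pos: [0.3126, 0.3578, 0.4046]
tcp_rot: [[-0.633, 0.774, -0.0], [0.774, 0.633, -0.0], [-0.0, -0.0, -1.0]]
ft_force: [1.0, 0.7, 0.1]
finger_gap: 0.0854
grasp_force: 0.0
```

```bash
cat >> h.py <<'E'
def to(x,y,zg,az=0.):
    "shift/turn to grasp point (x,y,zg) with tool y at azimuth az deg, tool down"
    from scipy.spatial.transform import Rotation as Ro
    s=robot.get_state(); R=np.array(s["tcp_rot"]); a=np.radians(az)
    T=np.array([[-np.sin(a),np.cos(a),0],[np.cos(a),np.sin(a),0],[0,0,-1.]])
    dp=R.T@(np.array([x,y,zg+.155])-s["ee_pos"])/.3
    rv=Ro.from_matrix(R.T@T).as_rotvec()/(np.pi/2)
    print("t",round(s["t"],2),"pos",np.round(s["ee_pos"],4),"shift",np.round(dp,3),"turn",np.round(rv,3))
E
python3 -c "from h import *;to(.621,.026,.25)"
```

```text
t 0.72 pos [0.3126 0.3578 0.4046] shift [-1.507e+00  9.600e-02 -1.000e-03] turn [-0.     0.     0.436]
```

Emit:
drive_tool([
  [[-0.18,0.01,0,0,0,0.1,1],[-0.36,0.02,0,0,0,0.2,1],[-0.55,0.03,0,0,0,0.3,1],[-0.75,0.05,0,0,0,0.4,1],[-0.9,0.055,0,0,0,0.436,1]],
])

```text
t: 1.35
ee_pos: [0.4974, 0.1594, 0.4045]
tcp_rot: [[0.0, 1.0, -0.0], [1.0, -0.0, -0.001], [-0.001, -0.0, -1.0]]
ft_force: [0.6, 1.4, -0.2]
finger_gap: 0.0856
grasp_force: 0.0
```

```bash
python3 -c "from h import *;to(.621,.026,.25)"
```

```text
t 1.35 pos [0.4974 0.1594 0.4045] shift [-0.445  0.412 -0.001] turn [-0.  0. -0.]
```

Emit:
drive_tool([
  [[-0.15,0.14,0,0,0,0,1],[-0.3,0.28,0,0,0,0,1],[-0.445,0.412,0,0,0,0,1],[-0.445,0.412,0,0,0,0,1],[-0.445,0.412,0,0,0,0,1]],
])

```text
t: 1.98
ee_pos: [0.6201, 0.0288, 0.4043]
tcp_rot: [[-0.005, 1.0, -0.001], [1.0, 0.005, 0.0], [0.0, -0.001, -1.0]]
ft_force: [0.9, 0.1, -0.6]
finger_gap: 0.0853
grasp_force: 0.0
```

```bash
cat > w1.py <<'E'
from h import *
np.set_printoptions(precision=4,suppress=True)
C,im,d=shot("wrist","w1.png"); P=cloud(C,d); z=P[...,2]
print("cam at",C[4])
m=(d>0)&(z>.145)&(z<.155)&(np.hypot(P[...,0]-.621,P[...,1]-.026)<.03); print("knob top",P[m].mean(0),m.sum(),cv2.minEnclosingCircle((P[m][:,:2]*1000).astype(np.float32)))
f=(d>0)&(z>.1)&(z<.12); q=P[f]; print("flange z",np.median(q[:,2]))
to(.621,.026,.138)
E
python3 w1.py
```

```text
cam at [0.6193 0.1006 0.3752]
knob top [0.6224 0.0258 0.1511] 848 ((622.4021606445312, 24.652904510498047), 12.994780540466309)
flange z 0.11165186262098031
t 2.02 pos [0.6199 0.0294 0.4046] shift [-0.011  0.004  0.372] turn [-0.    -0.     0.003]
```

View pics/w1.png

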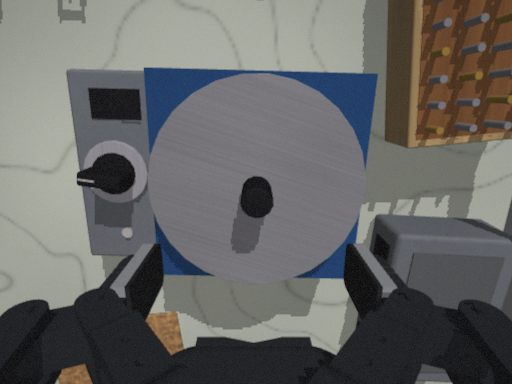

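The wrist view shows the knob at (257,197), midway between the fingers. Its position is (0.622, 0.0255), so I descend.

Emit:
drive_tool([
  [[-0.012,0.006,0.15,0,0,0,1],[-0.012,0.006,0.25,0,0,0,1],[-0.012,0.006,0.3,0,0,0,1],[-0.012,0.006,0.3,0,0,0,1],[-0.012,0.006,0.3,0,0,0,1]],
])

```text
t: 2.65
ee_pos: [0.6223, 0.025, 0.316]
tcp_rot: [[-0.005, 1.0, 0.002], [1.0, 0.005, -0.0], [-0.0, 0.002, -1.0]]
ft_force: [-0.1, -0.4, 0.3]
finger_gap: 0.0858
grasp_force: 0.0
```

```bash
python3 -c "from h import *;to(.622,.0255,.138)"
```

```text
t 2.65 pos [0.6223 0.025  0.316 ] shift [ 0.002 -0.001  0.077] turn [0.001 0.    0.003]
```

Emit:
drive_tool([
  [[0.002,-0.001,0.04,0,0,0.003,1],[0.002,-0.001,0.075,0,0,0.003,0.5],[0.002,-0.001,0.075,0,0,0.003,-1],[0.002,-0.001,0.075,0,0,0.003,-1],[0.002,-0.001,0.075,0,0,0.003,-1]],
], newtons=80)

```text
t: 3.28
ee_pos: [0.6219, 0.0254, 0.2928]
tcp_rot: [[0.0, 1.0, 0.001], [1.0, -0.0, -0.0], [-0.0, 0.001, -1.0]]
ft_force: [-1.4, 0.5, 4.6]
finger_gap: 0.0239
grasp_force: 78.5
```

Emit:
drive_tool([
  [[0,0,0,0,0,0,-1],[0,0,0,0,0,0,-1],[0,0,0,0,0,0,-1]],
])

```text
t: 3.65
ee_pos: [0.6219, 0.0254, 0.2928]
tcp_rot: [[0.0, 1.0, 0.001], [1.0, -0.0, -0.0], [-0.0, 0.001, -1.0]]
ft_force: [-1.6, -0.3, 5.5]
finger_gap: 0.0245
grasp_force: 78.5
```

Emit:
drive_tool([
  [[0,0,-0.08,0,0,0,-1],[0,0,-0.13,0,0,0,-1],[-0.08,-0.05,-0.13,0,0,0,-1],[-0.2,-0.125,-0.13,0,0,0,-1],[-0.35,-0.22,-0.13,0,0,0,-1]],
])

```text
t: 4.28
ee_pos: [0.5551, -0.08, 0.3312]
tcp_rot: [[-0.001, 1.0, 0.0], [1.0, 0.001, -0.0], [-0.0, 0.0, -1.0]]
ft_force: [-0.6, -1.7, -2.8]
finger_gap: 0.0242
grasp_force: 79.1
```

Emit:
drive_tool([
  [[-0.15,-0.094,0,0,0,0,-1],[-0.3,-0.188,0,0,0,0,-1],[-0.45,-0.281,0,0,0,0,-1],[-0.6,-0.375,0,0,0,0,-1],[-0.7,-0.44,0,0,0,0,-1]],
])

```text
t: 4.9
ee_pos: [0.4222, -0.2915, 0.3314]
tcp_rot: [[0.002, 1.0, -0.0], [1.0, -0.002, -0.001], [-0.001, -0.0, -1.0]]
ft_force: [-0.6, 0.2, -2.0]
finger_gap: 0.0237
grasp_force: 79.1
```

```bash
python3 -c "
from h import *;to(.4215,-.2963,.0465);s=robot.get_state();print(s['finger_gap'],s['grasp_force'],s['ft_force'])
C,im,d=shot('top','t2.png')
shot('side','s2.png');a=cv2.imread('pics/s2.png');cv2.imwrite('pics/ts.png',np.hstack([im[60:330,150:512],a[60:330,130:512]]))"
```

```text
t 4.9 pos [ 0.4222 -0.2915  0.3314] shift [-0.016 -0.002  0.433] turn [-0.     0.    -0.001]
0.02374695732070871 79.10949110984802 [-0.63033803  0.17482828 -1.9936591 ]
```

View pics/ts.png

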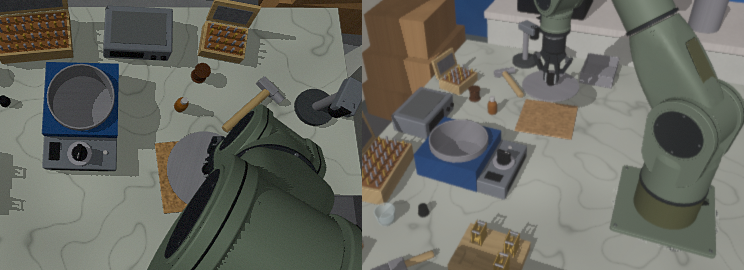

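The cover is held level over the mat and the tank is open. I lower it now.

Emit:
drive_tool([
  [[-0.016,-0.002,0.12,0,0,0,-1],[-0.016,-0.002,0.24,0,0,0,-1],[-0.016,-0.002,0.34,0,0,0,-1],[-0.016,-0.002,0.4,0,0,0,-1],[-0.016,-0.002,0.42,0,0,0,-1]],
])

```text
t: 5.62
ee_pos: [0.4232, -0.294, 0.2045]
tcp_rot: [[-0.0, 1.0, -0.001], [1.0, 0.0, 0.001], [0.001, -0.001, -1.0]]
ft_force: [0.3, 0.1, -3.3]
finger_gap: 0.0239
grasp_force: 79.1
```

Emit:
drive_tool([
  [[0,0,0.005,0,0,0,-1],[0,0,0.01,0,0,0,-1],[0,0,0.014,0,0,0,-1],[0,0,0.014,0,0,0,-1]],
])

```text
t: 6.12
ee_pos: [0.4231, -0.2944, 0.2012]
tcp_rot: [[0.0, 1.0, 0.0], [1.0, -0.0, -0.0], [-0.0, 0.0, -1.0]]
ft_force: [0.4, 0.6, -2.7]
finger_gap: 0.0241
grasp_force: 79.1
```

Emit:
drive_tool([
  [[0,0,0.003,0,0,0,-1],[0,0,0.006,0,0,0,-1],[0,0,0.006,0,0,0,-1]],
])

```text
t: 6.5
ee_pos: [0.4231, -0.2944, 0.2006]
tcp_rot: [[0.0, 1.0, 0.001], [1.0, -0.0, -0.001], [-0.001, 0.001, -1.0]]
ft_force: [-5.1, 4.1, 31.5]
finger_gap: 0.0238
grasp_force: 83.3
```

Emit:
drive_tool([
  [[0,0,-0.003,0,0,0,-1],[0,0,-0.003,0,0,0,0],[0,0,-0.003,0,0,0,0.3],[0,0,-0.003,0,0,0,0.5],[0,0,-0.003,0,0,0,0.5]],
])

```text
t: 7.12
ee_pos: [0.4231, -0.2944, 0.2001]
tcp_rot: [[0.0, 1.0, -0.0], [1.0, -0.0, -0.0], [-0.0, -0.0, -1.0]]
ft_force: [-0.6, 0.3, -0.7]
finger_gap: 0.0643
grasp_force: 0.0
```

Emit:
drive_tool([
  [[0,0,-0.1,0,0,0,0.5],[0,0,-0.3,0,0,0,0.5],[0,0,-0.5,0,0,0,0.5],[0,0,-0.62,0,0,0,0.5],[0,0,-0.62,0,0,0,0.5]],
])

```text
t: 7.75
ee_pos: [0.4232, -0.2944, 0.3883]
tcp_rot: [[0.0, 1.0, 0.003], [1.0, -0.0, -0.002], [-0.002, 0.003, -1.0]]
ft_force: [0.9, -0.3, 0.1]
finger_gap: 0.0641
grasp_force: 0.0
```

```bash
cat > w2.py <<'E'
from h import *
np.set_printoptions(precision=4,suppress=True)
C,im,d=shot("wrist","w2.png"); P=cloud(C,d); z=P[...,2]
k=(d>0)&(z>.053)&(z<.07)&(np.hypot(P[...,0]-.421,P[...,1]+.296)<.05)
print("knob",P[k].mean(0),k.sum(),cv2.minEnclosingCircle((P[k][:,:2]*1000).astype(np.float32)))
f=(d>0)&(z>.01)&(z<.03)&(np.hypot(P[...,0]-.421,P[...,1]+.296)<.09); q=P[f]; A=np.c_[q[:,:2],np.ones(len(q))]; print("flange plane",np.linalg.lstsq(A,q[:,2],rcond=None)[0],np.median(q[:,2]))
to(.445,.300,.2)
E
python3 w2.py
```

```text
knob [ 0.4232 -0.2942  0.0593] 503 ((423.26263427734375, -294.9981689453125), 12.762310028076172)
flange plane [ 0.0008 -0.0006  0.0192] 0.019634948088447762
t 7.8 pos [ 0.4231 -0.2942  0.3867] shift [1.981 0.073 0.104] turn [ 0.001  0.001 -0.   ]
```

Emit:
drive_tool([
  [[0.18,0.005,0,0,0,0,0.5],[0.38,0.01,0,0,0,0,0.5],[0.58,0.02,0,0,0,0,0.5],[0.78,0.03,0,0,0,0,0.5],[0.98,0.036,0,0,0,0,0.5]],
])

```text
t: 8.43
ee_pos: [0.4337, 0.0016, 0.3852]
tcp_rot: [[0.001, 1.0, -0.001], [1.0, -0.001, -0.0], [-0.0, -0.001, -1.0]]
ft_force: [1.0, 0.1, -0.5]
finger_gap: 0.0637
grasp_force: 0.0
```

Emit:
drive_tool([
  [[0.2,0.005,0,0,0,0,0.5],[0.4,0.01,0,0,0,0,0.5],[0.6,0.02,0,0,0,0,0.5],[0.8,0.03,0,0,0,0,0.5],[1.0,0.036,0,0,0,0,0.5]],
])

```text
t: 9.05
ee_pos: [0.4445, 0.3017, 0.3849]
tcp_rot: [[0.0, 1.0, -0.001], [1.0, -0.0, -0.002], [-0.002, -0.001, -1.0]]
ft_force: [1.2, -0.3, 0.5]
finger_gap: 0.0641
grasp_force: 0.0
```

```bash
cat > w3.py <<'E'
from h import *
import sys
np.set_printoptions(precision=4,suppress=True)
n=sys.argv[1]; x,y=map(float,sys.argv[2:4])
C,im,d=shot(n,sys.argv[4]); P=cloud(C,d); z=P[...,2]
m=((d>0)&(z>.055)&(z<.09)&(np.abs(P[...,0]-.4)<.12)&(np.abs(P[...,1]-.334)<.12))
k=cv2.morphologyEx(m.astype(np.uint8),cv2.MORPH_CLOSE,np.ones((5,5)))
c,l,st,ce=cv2.connectedComponentsWithStats(k)
for i in range(1,c):
    if st[i,4]>20:
        q=P[(l==i)&m&(z>.068)]
        if len(q)>20: print(st[i,4],ce[i],cv2.minAreaRect((q[:,:2]*1000).astype(np.float32)),np.median(q[:,2]))
to(x,y,.058)
E
python3 w3.py wrist .445 .3 w3.png
```

```text
1483 [156.7815 103.5819] ((357.12738037109375, 368.2999572753906), (39.207557678222656, 28.709577560424805), 89.99335479736328) 0.07393459951428993
1274 [160.5031 177.7465] ((354.73248291015625, 300.218017578125), (39.49041748046875, 28.766345977783203), 88.26158905029297) 0.07383640886899645
710 [254.3394 179.4831] ((444.6636962890625, 298.8296813964844), (40.232269287109375, 28.0664005279541), 88.93806457519531) 0.07431874328860583
t 9.1 pos [0.4431 0.3092 0.3842] shift [-0.032  0.007  0.57 ] turn [-0.002 -0.002  0.005]
```

View pics/w3.png

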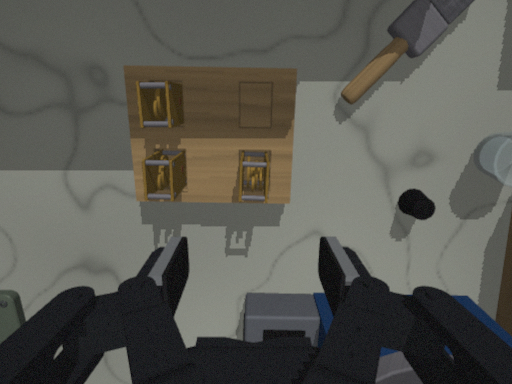

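The wrist view shows the three movements at (157,103), (163,175) and (254,176), with the fourth pocket empty. I take the one at (0.4447, 0.299) first.

Emit:
drive_tool([
  [[-0.033,0.005,0.15,0,0,0,0.5],[-0.033,0.005,0.3,0,0,0,0.5],[-0.033,0.005,0.4,0,0,0,0.5],[-0.033,0.005,0.4,0,0,0,0.5],[-0.033,0.005,0.4,0,0,0,0.5]],
])

```text
t: 9.72
ee_pos: [0.4465, 0.2897, 0.2667]
tcp_rot: [[0.0, 1.0, 0.0], [1.0, -0.0, -0.0], [-0.0, 0.0, -1.0]]
ft_force: [-0.1, -0.8, 0.5]
finger_gap: 0.0641
grasp_force: 0.0
```

```bash
python3 w3.py top .4447 .2992 t3.png
```

```text
116 [129.8966 222.8017] ((443.1231994628906, 293.3789367675781), (26.359323501586914, 26.576519012451172), 89.7732925415039) 0.07338545384236822
166 [ 99.006  254.9578] ((357.9220275878906, 369.04180908203125), (26.08049964904785, 40.08816909790039), 0.3281218707561493) 0.07389381596597322
163 [124.6994 256.5767] ((354.2960205078125, 300.58929443359375), (38.687625885009766, 27.396053314208984), 84.31566619873047) 0.07344444483616308
t 9.78 pos [0.4466 0.2898 0.267 ] shift [ 0.031 -0.006  0.18 ] turn [ 0.001 -0.    -0.   ]
```

Emit:
drive_tool([
  [[0.031,-0.006,0.05,0,0,0,0.5],[0.031,-0.006,0.13,0,0,0,0.5],[0.031,-0.006,0.18,0,0,0,0.5],[0.031,-0.006,0.18,0,0,0,0.5],[0.031,-0.006,0.18,0,0,0,-1]],
], newtons=60)

```text
t: 10.4
ee_pos: [0.4447, 0.2992, 0.2126]
tcp_rot: [[0.0, 1.0, 0.001], [1.0, -0.0, 0.0], [0.0, 0.001, -1.0]]
ft_force: [1.0, -0.2, 0.1]
finger_gap: 0.047
grasp_force: 0.0
```

Emit:
drive_tool([
  [[0,0,0,0,0,0,-1],[0,0,0,0,0,0,-1],[0,0,0,0,0,0,-1],[0,0,0,0,0,0,-1]],
])

```text
t: 10.9
ee_pos: [0.4447, 0.2991, 0.2129]
tcp_rot: [[0.0, 1.0, 0.001], [1.0, -0.0, 0.001], [0.001, 0.001, -1.0]]
ft_force: [-0.4, -1.1, 6.3]
finger_gap: 0.0273
grasp_force: 58.5
```

Emit:
drive_tool([
  [[0,0,-0.12,0,0,0,-1],[0,0,-0.3,0,0,0,-1],[0,0,-0.42,0,0,0,-1],[-0.12,0.066,-0.42,0,0,0,-1],[-0.279,0.151,-0.42,0,0,0,-1]],
])

```text
t: 11.52
ee_pos: [0.4899, 0.2152, 0.3388]
tcp_rot: [[-0.002, 1.0, 0.001], [1.0, 0.002, 0.001], [0.001, 0.001, -1.0]]
ft_force: [1.3, -0.1, -1.6]
finger_gap: 0.0268
grasp_force: 59.4
```

Emit:
drive_tool([
  [[-0.17,0.094,0,0,0,0,-1],[-0.34,0.188,0,0,0,0,-1],[-0.51,0.281,0,0,0,0,-1],[-0.67,0.37,0,0,0,0,-1],[-0.8,0.44,0,0,0,0,-1]],
])

```text
t: 12.15
ee_pos: [0.6223, -0.027, 0.3385]
tcp_rot: [[0.002, 1.0, 0.0], [1.0, -0.002, -0.0], [-0.0, 0.0, -1.0]]
ft_force: [0.5, -0.1, -1.4]
finger_gap: 0.0275
grasp_force: 59.4
```

Emit:
drive_tool([
  [[0,0,0,0,0,0,-1],[0,0,0,0,0,0,-1]],
])

```text
t: 12.4
ee_pos: [0.6216, -0.0242, 0.3382]
tcp_rot: [[0.0, 1.0, -0.0], [1.0, -0.0, 0.0], [0.0, -0.0, -1.0]]
ft_force: [-0.4, 0.3, -2.0]
finger_gap: 0.0275
grasp_force: 59.4
```

```bash
python3 -c "
from h import *;to(.622,-.0245,.0665);s=robot.get_state();print(s['finger_gap'],s['grasp_force'])
shot('side','s4.png');C,im,d=shot('top');a=cv2.imread('pics/s4.png');cv2.imwrite('pics/s4c.png',np.hstack([cv2.resize(a[100:260,130:330],(400,320)),cv2.resize(im[90:250,150:350],(400,320))]))"
```

```text
t 12.4 pos [ 0.6216 -0.0242  0.3382] shift [-0.001  0.002  0.389] turn [-0. -0. -0.]
0.027450798415525876 59.38580632209778
```

View pics/s4c.png

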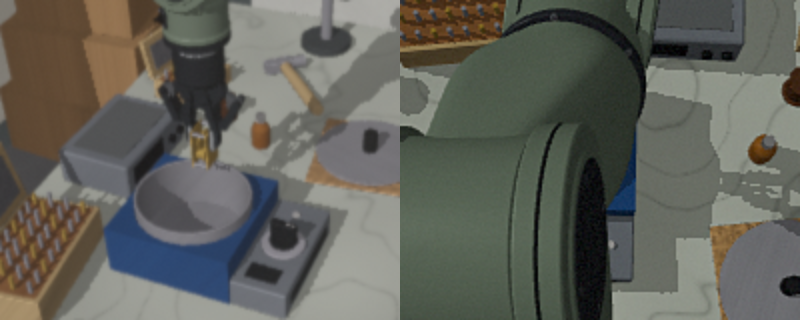

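The movement is upright in the grip above the tank's far side. I lower it.

Emit:
drive_tool([
  [[0,0.002,0.1,0,0,0,-1],[0,0.002,0.2,0,0,0,-1],[0,0.002,0.3,0,0,0,-1],[0,0.002,0.37,0,0,0,-1],[0,0.002,0.375,0,0,0,-1]],
])

```text
t: 13.12
ee_pos: [0.622, -0.0239, 0.2248]
tcp_rot: [[-0.001, 1.0, -0.002], [1.0, 0.001, 0.0], [0.0, -0.002, -1.0]]
ft_force: [1.0, -0.8, -0.9]
finger_gap: 0.0275
grasp_force: 59.3
```

Emit:
drive_tool([
  [[0,0,0.006,0,0,0,-1],[0,0,0.012,0,0,0,-1],[0,0,0.015,0,0,0,-1],[0,0,0.015,0,0,0,-1]],
])

```text
t: 13.62
ee_pos: [0.6224, -0.0247, 0.2213]
tcp_rot: [[0.0, 1.0, 0.0], [1.0, -0.0, -0.0], [-0.0, 0.0, -1.0]]
ft_force: [-0.4, -0.4, -2.2]
finger_gap: 0.0273
grasp_force: 59.3
```

Emit:
drive_tool([
  [[0,0,0.004,0,0,0,-1],[0,0,0.004,0,0,0,-1],[0,0,0.004,0,0,0,-0.25],[0,0,0.004,0,0,0,0.1],[0,0,0.004,0,0,0,0.1]],
])

```text
t: 14.25
ee_pos: [0.6224, -0.0248, 0.2199]
tcp_rot: [[0.0, 1.0, -0.0], [1.0, -0.0, -0.0], [-0.0, -0.0, -1.0]]
ft_force: [0.5, 0.5, 0.7]
finger_gap: 0.0466
grasp_force: 0.0
```

Emit:
drive_tool([
  [[0,0,-0.12,0,0,0,0.1],[0,0,-0.3,0,0,0,0.1],[0,0,-0.42,0,0,0,0.3],[0.15,-0.1,-0.42,0,0,0,0.5],[0.3,-0.24,-0.42,0,0,0,0.5]],
])

```text
t: 14.88
ee_pos: [0.5495, 0.0663, 0.346]
tcp_rot: [[0.001, 1.0, 0.001], [1.0, -0.001, 0.0], [0.0, 0.001, -1.0]]
ft_force: [0.7, 2.1, -0.4]
finger_gap: 0.064
grasp_force: 0.0
```

```bash
python3 w3.py top .3547 .3003 t5.png
```

```text
t 14.93 pos [0.5447 0.0723 0.3457] shift [ 0.762 -0.627  0.448] turn [-0.003 -0.002  0.003]
```

Emit:
drive_tool([
  [[0.18,-0.15,-0.03,0,0,0,0.5],[0.36,-0.3,-0.06,0,0,0,0.5],[0.54,-0.45,-0.09,0,0,0,0.5],[0.7,-0.58,-0.1,0,0,0,0.5],[0.783,-0.652,-0.1,0,0,0,0.5]],
])

```text
t: 15.55
ee_pos: [0.3534, 0.3018, 0.3762]
tcp_rot: [[-0.0, 1.0, 0.0], [1.0, 0.0, 0.001], [0.001, 0.0, -1.0]]
ft_force: [0.6, 1.0, -0.4]
finger_gap: 0.0643
grasp_force: 0.0
```

Emit:
drive_tool([
  [[0,0,0,0,0,0,0.5],[0,0,0,0,0,0,0.5]],
])

```text
t: 15.8
ee_pos: [0.3553, 0.2999, 0.3759]
tcp_rot: [[0.001, 1.0, 0.0], [1.0, -0.001, -0.0], [-0.0, 0.0, -1.0]]
ft_force: [1.0, -0.0, -0.5]
finger_gap: 0.0641
grasp_force: 0.0
```

```bash
python3 w3.py wrist .3547 .3003 w6.png
```

```text
877 [255.5701 102.4846] ((357.16497802734375, 368.4220275878906), (39.426143646240234, 27.8968448638916), 89.224853515625) 0.07437216058447921
763 [252.7339 178.7169] ((354.45245361328125, 299.8302001953125), (40.317012786865234, 28.07858657836914), 88.58975982666016) 0.07436692893791821
t 15.85 pos [0.3556 0.2995 0.3759] shift [ 0.003 -0.003  0.543] turn [ 0.     0.    -0.001]
```

View pics/w6.png

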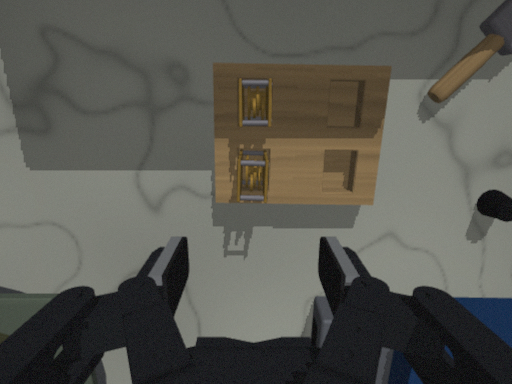

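The remaining two movements sit undisturbed at (254,102) and (253,176). I descend on the nearer one.

Emit:
drive_tool([
  [[0.002,-0.003,0.15,0,0,0,0.5],[0.002,-0.003,0.3,0,0,0,0.5],[0.002,-0.003,0.42,0,0,0,0.5],[0.002,-0.003,0.52,0,0,0,0.5],[0.002,-0.003,0.543,0,0,0,0.5]],
])

```text
t: 16.48
ee_pos: [0.3547, 0.2997, 0.2118]
tcp_rot: [[0.003, 1.0, -0.002], [1.0, -0.003, -0.002], [-0.002, -0.002, -1.0]]
ft_force: [-0.1, -0.0, 0.7]
finger_gap: 0.064
grasp_force: 0.0
```

Emit:
drive_tool([
  [[0,0,0,0,0,0,-1],[0,0,0,0,0,0,-1],[0,0,0,0,0,0,-1],[0,0,0,0,0,0,-1],[0,0,0,0,0,0,-1]],
])

```text
t: 17.1
ee_pos: [0.3542, 0.3009, 0.2142]
tcp_rot: [[0.001, 1.0, 0.001], [1.0, -0.001, 0.001], [0.001, 0.001, -1.0]]
ft_force: [-0.3, -2.2, 9.2]
finger_gap: 0.0271
grasp_force: 58.4
```

Emit:
drive_tool([
  [[0,0,-0.12,0,0,0,-1],[0,0,-0.3,0,0,0,-1],[0,0,-0.42,0,0,0,-1],[-0.08,0.08,-0.42,0,0,0,-1],[-0.19,0.19,-0.42,0,0,0,-1]],
])

```text
t: 17.73
ee_pos: [0.4111, 0.2438, 0.3403]
tcp_rot: [[-0.002, 1.0, 0.001], [1.0, 0.002, 0.001], [0.001, 0.001, -1.0]]
ft_force: [-0.2, 0.0, -1.6]
finger_gap: 0.0272
grasp_force: 59.5
```

```bash
python3 -c "
from h import *;to(.622,.0255,.1835);s=robot.get_state();print(s['finger_gap'],s['grasp_force'])"
```

```text
t 17.73 pos [0.4111 0.2438 0.3403] shift [-0.729  0.701  0.006] turn [ 0.001 -0.001  0.001]
0.027177310811734464 59.50189411640167
```

Emit:
drive_tool([
  [[-0.15,0.144,0,0,0,0,-1],[-0.3,0.288,0,0,0,0,-1],[-0.45,0.432,0,0,0,0,-1],[-0.6,0.577,0,0,0,0,-1],[-0.729,0.701,0,0,0,0,-1]],
])

```text
t: 18.35
ee_pos: [0.6222, 0.023, 0.3401]
tcp_rot: [[0.001, 1.0, 0.001], [1.0, -0.001, -0.0], [-0.0, 0.001, -1.0]]
ft_force: [-0.4, 1.5, -2.1]
finger_gap: 0.0271
grasp_force: 59.5
```

Emit:
drive_tool([
  [[0,0,0,0,0,0,-1],[0,0,0,0,0,0,-1]],
])

```text
t: 18.6
ee_pos: [0.6208, 0.0256, 0.3395]
tcp_rot: [[0.0, 1.0, -0.0], [1.0, -0.0, 0.0], [0.0, -0.0, -1.0]]
ft_force: [-0.0, 0.7, -1.4]
finger_gap: 0.0273
grasp_force: 59.7
```

```bash
python3 -c "
from h import *;to(.622,.0255,.0665);s=robot.get_state();print(s['finger_gap'],s['grasp_force'])
C,im,d=shot('wrist');a=shot('side')[1];cv2.imwrite('pics/w7.png',np.hstack([im[:,60:460],cv2.resize(a[60:252,130:330],(400,384))]))"
```

```text
t 18.6 pos [0.6208 0.0256 0.3395] shift [-0.     0.004  0.393] turn [-0. -0. -0.]
0.027260570387163258 59.66121554374695
```

View pics/w7.png

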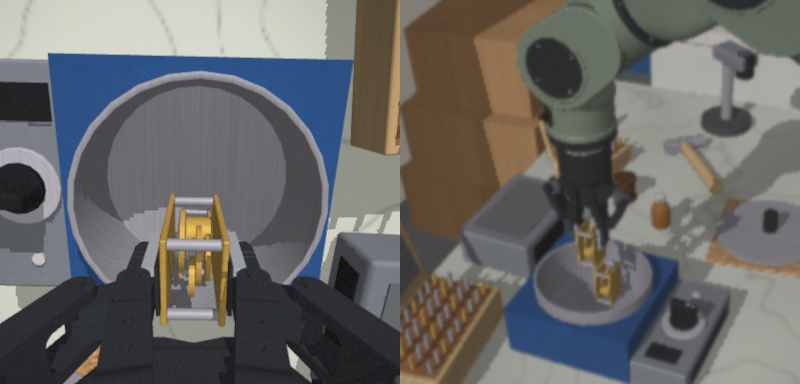

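The movement is held straight. The side view also shows the one already in the tank, and I check its position before lowering.

```bash
cat > tank.py <<'E'
from h import *
np.set_printoptions(precision=4,suppress=True)
for n in("side","wrist","top"):
    C,im,d=shot(n); P=cloud(C,d); h=cv2.cvtColor(im,cv2.COLOR_BGR2HSV)
    m=(d>0)&(h[...,1]>110)&(h[...,0]>12)&(h[...,0]<35)&(np.hypot(P[...,0]-.622,P[...,1]-.0255)<.084)&(P[...,2]<.1)&(P[...,2]>.02)
    q=P[m]
    if len(q)>10:
        t=q[q[:,2]>.07]; print(n,len(q),"pct",np.percentile(q,[2,50,98],axis=0).ravel())
        if len(t)>8: print("  top",len(t),cv2.minAreaRect((t[:,:2]*1000).astype(np.float32)))
C=cam("side"); print("expect px in view",[ (np.array(proj(C,p))-[130,60])*2+[400,0] for p in((.622,-.0245,.05),(.6215,.0255,.17))])
E
python3 tank.py
```

```text
side 146 pct [ 0.6083 -0.0384  0.028   0.6129 -0.0182  0.054   0.6364 -0.0039  0.0812]
  top 32 ((622.5857543945312, -19.446971893310547), (31.818634033203125, 29.28789520263672), 87.1273422241211)
wrist 84 pct [ 0.6075 -0.0443  0.0201  0.6121 -0.0295  0.0829  0.6359 -0.0057  0.0844]
  top 55 ((622.2984008789062, -25.636959075927734), (39.522464752197266, 26.70512580871582), 89.75357055664062)
top 170 pct [ 0.6076 -0.043   0.0278  0.6161 -0.0236  0.0647  0.6346 -0.0062  0.0833]
  top 71 ((621.2772827148438, -23.85301971435547), (38.8106575012207, 27.89994239807129), 89.44488525390625)
expect px in view [array([607.5625, 282.4358]), array([590.3809, 241.3269])]
```

It stands where I placed it, so I continue lowering.

Emit:
drive_tool([
  [[0,0.004,0.1,0,0,0,-1],[0,0.004,0.2,0,0,0,-1],[0,0.004,0.3,0,0,0,-1],[0,0.004,0.36,0,0,0,-1],[0,0.004,0.375,0,0,0,-1]],
])

```text
t: 19.48
ee_pos: [0.6223, 0.0252, 0.226]
tcp_rot: [[0.0, 1.0, -0.001], [1.0, -0.0, -0.0], [-0.0, -0.001, -1.0]]
ft_force: [0.9, 0.8, -2.0]
finger_gap: 0.027
grasp_force: 59.7
```

Emit:
drive_tool([
  [[0,0,0.006,0,0,0,-1],[0,0,0.012,0,0,0,-1],[0,0,0.018,0,0,0,-1],[0,0,0.018,0,0,0,-1]],
])

```text
t: 19.98
ee_pos: [0.6226, 0.0251, 0.2222]
tcp_rot: [[0.0, 1.0, 0.001], [1.0, -0.0, 0.0], [0.0, 0.001, -1.0]]
ft_force: [-3.9, -0.1, 11.4]
finger_gap: 0.0271
grasp_force: 61.2
```

Contact, so I release and retreat.

Emit:
drive_tool([
  [[0,0,0,0,0,0,-0.25],[0,0,0,0,0,0,0],[0,0,0,0,0,0,0.1],[0,0,0,0,0,0,0.1]],
])

```text
t: 20.48
ee_pos: [0.6224, 0.0251, 0.2211]
tcp_rot: [[0.0, 1.0, -0.0], [1.0, -0.0, -0.0], [-0.0, -0.0, -1.0]]
ft_force: [-0.1, -0.5, -0.3]
finger_gap: 0.0469
grasp_force: 0.0
```

Emit:
drive_tool([
  [[0,0,-0.12,0,0,0,0.1],[0,0,-0.3,0,0,0,0.1],[0,0,-0.45,0,0,0,0.3],[0.15,-0.12,-0.5,0,0,0,0.5],[0.3,-0.24,-0.51,0,0,0,0.5]],
])

```text
t: 21.1
ee_pos: [0.5494, 0.116, 0.3751]
tcp_rot: [[0.001, 1.0, 0.002], [1.0, -0.001, 0.001], [0.001, 0.002, -1.0]]
ft_force: [1.0, 2.1, -0.4]
finger_gap: 0.0641
grasp_force: 0.0
```

Emit:
drive_tool([
  [[0.17,-0.13,0,0,0,0,0.5],[0.34,-0.26,0,0,0,0,0.5],[0.51,-0.39,0,0,0,0,0.5],[0.68,-0.52,0,0,0,0,0.5],[0.844,-0.646,0,0,0,0,0.5]],
])

```text
t: 21.72
ee_pos: [0.3592, 0.3648, 0.3742]
tcp_rot: [[0.0, 1.0, 0.0], [1.0, -0.0, 0.0], [0.0, 0.0, -1.0]]
ft_force: [0.5, 1.2, 0.4]
finger_gap: 0.0643
grasp_force: 0.0
```

Emit:
drive_tool([
  [[0,0,0,0,0,0,0.5],[0,0,0,0,0,0,0.5]],
])

```text
t: 21.98
ee_pos: [0.3608, 0.363, 0.3742]
tcp_rot: [[0.0, 1.0, 0.0], [1.0, -0.0, -0.0], [-0.0, 0.0, -1.0]]
ft_force: [0.2, -0.2, -0.1]
finger_gap: 0.064
grasp_force: 0.0
```

```bash
python3 w3.py wrist .3571 .3683 w8.png; python3 tank.py
```

```text
764 [248.9175 172.9699] ((356.81451416015625, 368.825927734375), (27.70130157470703, 39.617488861083984), 0.3516307771205902) 0.07433007298913594
t 22.02 pos [0.3613 0.3625 0.3742] shift [ 0.019 -0.014  0.537] turn [ 0.     0.    -0.001]
side 227 pct [ 0.6082 -0.041   0.0293  0.6113  0.0122  0.0602  0.6358  0.0447  0.0817]
  top 65 ((622.8461303710938, 3.581512451171875), (28.35844612121582, 82.99269104003906), 0.2223447859287262)
top 346 pct [ 0.6076 -0.0405  0.0261  0.6115  0.0056  0.0652  0.6349  0.0425  0.0839]
  top 141 ((621.5274047851562, 0.5371246337890625), (88.25520324707031, 29.116416931152344), 87.8248519897461)
expect px in view [array([607.5625, 282.4358]), array([590.3809, 241.3269])]
```

Emit:
drive_tool([
  [[0.019,-0.013,0.15,0,0,0,0.5],[0.019,-0.013,0.3,0,0,0,0.5],[0.019,-0.013,0.42,0,0,0,0.5],[0.019,-0.013,0.52,0,0,0,0.5],[0.019,-0.013,0.537,0,0,0,0.5]],
])

```text
t: 22.8
ee_pos: [0.357, 0.3683, 0.2118]
tcp_rot: [[0.002, 1.0, -0.002], [1.0, -0.002, -0.002], [-0.002, -0.002, -1.0]]
ft_force: [0.3, -0.4, -0.0]
finger_gap: 0.0643
grasp_force: 0.0
```

Emit:
drive_tool([
  [[0,0,0,0,0,0,-1],[0,0,0,0,0,0,-1],[0,0,0,0,0,0,-1],[0,0,0,0,0,0,-1],[0,0,0,0,0,0,-1]],
])

```text
t: 23.42
ee_pos: [0.3569, 0.3691, 0.2142]
tcp_rot: [[0.0, 1.0, 0.001], [1.0, -0.0, 0.001], [0.001, 0.001, -1.0]]
ft_force: [0.0, -1.3, 8.2]
finger_gap: 0.0271
grasp_force: 59.1
```

Emit:
drive_tool([
  [[0,0,-0.12,0,0,0,-1],[0,0,-0.3,0,0,0,-1],[0,0,-0.42,0,0,0,-1],[-0.08,0.075,-0.42,0,0,0,-1],[-0.19,0.178,-0.42,0,0,0,-1]],
])

```text
t: 24.05
ee_pos: [0.4101, 0.312, 0.3402]
tcp_rot: [[-0.002, 1.0, 0.001], [1.0, 0.002, 0.001], [0.001, 0.001, -1.0]]
ft_force: [2.1, 0.6, -1.2]
finger_gap: 0.0267
grasp_force: 60.0
```

```bash
python3 -c "
from h import *;to(.622,.0755,.1835);s=robot.get_state();print(s['finger_gap'],s['grasp_force'])"
```

```text
t 24.05 pos [0.4101 0.312  0.3402] shift [-0.79   0.705  0.005] turn [ 0.001 -0.001  0.001]
0.026693977701449274 59.954379200935364
```

Emit:
drive_tool([
  [[-0.16,0.143,0,0,0,0,-1],[-0.32,0.286,0,0,0,0,-1],[-0.48,0.429,0,0,0,0,-1],[-0.64,0.572,0,0,0,0,-1],[-0.79,0.705,0,0,0,0,-1]],
])

```text
t: 24.68
ee_pos: [0.619, 0.0771, 0.3401]
tcp_rot: [[0.0, 1.0, 0.001], [1.0, -0.0, 0.0], [0.0, 0.001, -1.0]]
ft_force: [-0.3, 1.5, -1.5]
finger_gap: 0.0271
grasp_force: 59.9
```

Emit:
drive_tool([
  [[0,0,0,0,0,0,-1],[0,0,0,0,0,0,-1]],
])

```text
t: 24.92
ee_pos: [0.6177, 0.0791, 0.3395]
tcp_rot: [[0.0, 1.0, 0.0], [1.0, -0.0, 0.0], [0.0, 0.0, -1.0]]
ft_force: [-0.5, 0.3, -1.5]
finger_gap: 0.027
grasp_force: 60.1
```

```bash
python3 -c "
from h import *;to(.622,.0755,.0665);s=robot.get_state();print(s['finger_gap'],s['grasp_force'])
C,im,d=shot('wrist');a=shot('side')[1];cv2.imwrite('pics/w9.png',np.hstack([im[:,60:460],cv2.resize(a[60:252,130:330],(400,384))]))"; python3 tank.py
```

```text
t 24.93 pos [0.6177 0.0791 0.3395] shift [-0.012  0.014  0.393] turn [ 0. -0. -0.]
0.026999380102383314 60.11892557144165
side 228 pct [ 0.6081 -0.0387  0.028   0.6108  0.0115  0.0599  0.6364  0.044   0.0809]
  top 62 ((622.1782836914062, 4.522495269775391), (79.33600616455078, 28.74991798400879), 89.80400085449219)
wrist 596 pct [ 0.6087 -0.0426  0.0291  0.6282 -0.0177  0.0753  0.6362  0.0257  0.0845]
  top 360 ((622.7673950195312, -9.32781982421875), (72.84199523925781, 27.809850692749023), 89.49870300292969)
top 345 pct [ 0.6077 -0.0405  0.025   0.6117  0.0068  0.0655  0.6348  0.043   0.0837]
  top 138 ((621.5994873046875, 0.5370368957519531), (88.08732604980469, 28.90377426147461), 88.24658203125)
expect px in view [array([607.5625, 282.4358]), array([590.3809, 241.3269])]
```

View pics/w9.png

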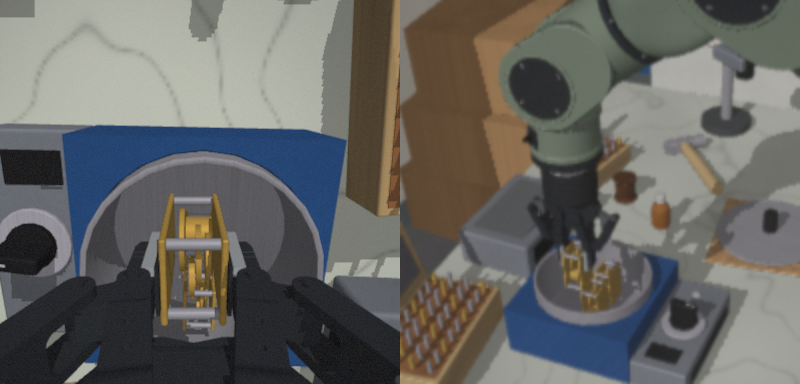

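The third movement is held and the other two still stand in the tank. I lower it.

Emit:
drive_tool([
  [[-0.011,0.014,0.06,0,0,0,-1],[-0.011,0.014,0.18,0,0,0,-1],[-0.011,0.014,0.29,0,0,0,-1],[-0.011,0.014,0.36,0,0,0,-1],[-0.011,0.014,0.375,0,0,0,-1]],
])

```text
t: 25.8
ee_pos: [0.6219, 0.0753, 0.2244]
tcp_rot: [[0.0, 1.0, -0.003], [1.0, -0.0, -0.001], [-0.001, -0.003, -1.0]]
ft_force: [0.1, -0.1, -1.9]
finger_gap: 0.0271
grasp_force: 60.1
```

Emit:
drive_tool([
  [[0,0,0.006,0,0,0,-1],[0,0,0.012,0,0,0,-1],[0,0,0.018,0,0,0,-1],[0,0,0.018,0,0,0,-1]],
])

```text
t: 26.3
ee_pos: [0.6224, 0.0755, 0.2223]
tcp_rot: [[0.0, 1.0, 0.001], [1.0, -0.0, 0.0], [0.0, 0.001, -1.0]]
ft_force: [-3.7, 0.0, 12.3]
finger_gap: 0.0269
grasp_force: 61.9
```

Emit:
drive_tool([
  [[0,0,0,0,0,0,-0.25],[0,0,0,0,0,0,0],[0,0,0,0,0,0,0.1],[0,0,0,0,0,0,0.1]],
])

```text
t: 26.8
ee_pos: [0.6223, 0.0755, 0.2211]
tcp_rot: [[0.0, 1.0, 0.0], [1.0, -0.0, -0.0], [-0.0, 0.0, -1.0]]
ft_force: [-0.0, -0.3, 0.1]
finger_gap: 0.0466
grasp_force: 0.0
```

Emit:
drive_tool([
  [[0,0,-0.12,0,0,0,0.1],[0,0,-0.3,0,0,0,0.1],[0,0,-0.45,0,0,0,0.3],[-0.14,-0.08,-0.5,0,0,0,0.5],[-0.3,-0.16,-0.5,0,0,0,0.5]],
])

```text
t: 27.42
ee_pos: [0.5736, -0.0151, 0.3722]
tcp_rot: [[-0.001, 1.0, 0.002], [1.0, 0.001, -0.0], [-0.0, 0.002, -1.0]]
ft_force: [0.8, -1.2, -0.9]
finger_gap: 0.0641
grasp_force: 0.0
```

Emit:
drive_tool([
  [[-0.18,-0.1,0,0,0,0,0.5],[-0.37,-0.2,0,0,0,0,0.5],[-0.55,-0.3,0,0,0,0,0.5],[-0.73,-0.4,0,0,0,0,0.5],[-0.93,-0.504,0,0,0,0,0.5]],
])

```text
t: 28.05
ee_pos: [0.4243, -0.29, 0.3713]
tcp_rot: [[0.0, 1.0, 0.0], [1.0, -0.0, -0.0], [-0.0, 0.0, -1.0]]
ft_force: [1.7, -0.2, 0.1]
finger_gap: 0.0637
grasp_force: 0.0
```

Emit:
drive_tool([
  [[0,0,0,0,0,0,0.5],[0,0,0,0,0,0,0.5]],
])

```text
t: 28.3
ee_pos: [0.4258, -0.2881, 0.3711]
tcp_rot: [[0.0, 1.0, 0.0], [1.0, -0.0, 0.0], [0.0, 0.0, -1.0]]
ft_force: [0.3, 0.4, -0.1]
finger_gap: 0.0637
grasp_force: 0.0
```

```bash
python3 tank.py; python3 w2.py; python3 -c "
from h import *;to(.4232,-.2945,.0458)
im=shot('top')[1];a=shot('side')[1];cv2.imwrite('pics/t9.png',np.hstack([cv2.resize(im[80:280,80:288],(400,384)),cv2.resize(a[100:340,130:380],(400,384))]))"
```

```text
side 217 pct [ 0.6079 -0.0398  0.029   0.6109  0.0115  0.0647  0.6358  0.0692  0.0821]
  top 86 ((622.2564697265625, 19.63873291015625), (27.987960815429688, 112.29048156738281), 0.42044597864151)
top 516 pct [ 0.6078 -0.0403  0.0254  0.6112  0.0259  0.0656  0.6349  0.0911  0.0835]
  top 209 ((622.3889770507812, 25.808338165283203), (29.834373474121094, 137.77523803710938), 0.12119917571544647)
expect px in view [array([607.5625, 282.4358]), array([590.3809, 241.3269])]
knob [ 0.4234 -0.294   0.0592] 552 ((423.26287841796875, -294.8973388671875), 12.785993576049805)
flange plane [ 0.0007 -0.0008  0.0191] 0.01963539429682737
t 28.5 pos [ 0.4261 -0.2875  0.3711] shift [1.958 0.066 0.054] turn [ 0.    -0.     0.001]
t 28.5 pos [ 0.4261 -0.2875  0.3711] shift [-0.023 -0.01   0.568] turn [ 0.    -0.     0.001]
```

View pics/t9.png

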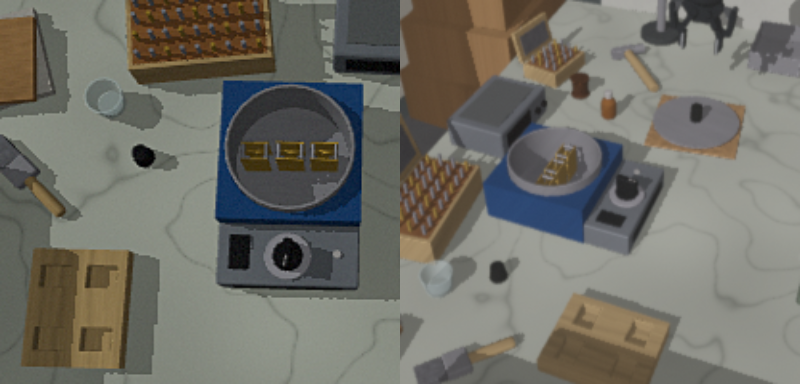

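All three movements stand in the tank, the tray is empty, and the cover is level on the mat. I regrip the cover and measure the rim's centre.

Emit:
drive_tool([
  [[-0.023,-0.01,0.15,0,0,0,0.5],[-0.023,-0.01,0.3,0,0,0,0.5],[-0.023,-0.01,0.45,0,0,0,0.5],[-0.023,-0.01,0.55,0,0,0,0.5],[-0.023,-0.01,0.568,0,0,0,0.5]],
], newtons=80)

```text
t: 29.22
ee_pos: [0.4224, -0.2949, 0.1995]
tcp_rot: [[-0.0, 1.0, -0.002], [1.0, 0.0, 0.001], [0.001, -0.002, -1.0]]
ft_force: [0.2, -0.6, 0.1]
finger_gap: 0.064
grasp_force: 0.0
```

Emit:
drive_tool([
  [[0,0,0,0,0,0,-1],[0,0,0,0,0,0,-1],[0,0,0,0,0,0,-1],[0,0,0,0,0,0,-1],[0,0,0,0,0,0,-1]],
])

```text
t: 29.85
ee_pos: [0.4228, -0.2955, 0.2022]
tcp_rot: [[0.0, 1.0, 0.002], [1.0, -0.0, -0.001], [-0.001, 0.002, -1.0]]
ft_force: [-1.0, 2.3, 13.5]
finger_gap: 0.0238
grasp_force: 77.8
```

```bash
python3 - <<'E'
from h import *
np.set_printoptions(precision=4,suppress=True)
for n in("top","side"):
    C,im,d=shot(n); P=cloud(C,d); z=P[...,2]; r=np.hypot(P[...,0]-.622,P[...,1]-.0255)
    m=(d>0)&(z>.1025)&(z<.11)&(r>.08)&(r<.1); q=P[m]
    A=np.c_[2*q[:,:2],np.ones(len(q))]; s=np.linalg.lstsq(A,(q[:,:2]**2).sum(1),rcond=None)[0]
    print(n,len(q),s[:2],np.sqrt(s[2]+s[:2]@s[:2]),cv2.minEnclosingCircle((q[:,:2]*1000).astype(np.float32)))
    if n=="top":
        h=cv2.cvtColor(im,cv2.COLOR_BGR2HSV)
to(.622,.0255,.16)
E
```

```text
top 353 [0.6231 0.0243] 0.08900212061426015 ((623.4071044921875, 24.0766544342041), 92.09910583496094)
side 181 [0.6239 0.0247] 0.08876157049000129 ((623.3797607421875, 24.432018280029297), 92.34224700927734)
t 29.95 pos [ 0.4228 -0.2955  0.2022] shift [ 1.07   0.664 -0.376] turn [ 0.001  0.001 -0.   ]
```

Emit:
drive_tool([
  [[0,0,-0.12,0,0,0,-1],[0,0,-0.28,0,0,0,-1],[0,0,-0.4,0,0,0,-1],[0.08,0.05,-0.443,0,0,0,-1],[0.2,0.125,-0.443,0,0,0,-1]],
])

```text
t: 30.58
ee_pos: [0.4601, -0.2353, 0.3356]
tcp_rot: [[0.002, 1.0, 0.003], [1.0, -0.002, -0.002], [-0.002, 0.003, -1.0]]
ft_force: [2.0, 0.1, -3.2]
finger_gap: 0.0242
grasp_force: 79.1
```

Emit:
drive_tool([
  [[0.15,0.094,0,0,0,0,-1],[0.31,0.193,0,0,0,0,-1],[0.48,0.3,0,0,0,0,-1],[0.65,0.406,0,0,0,0,-1],[0.8,0.5,0,0,0,0,-1]],
])

```text
t: 31.2
ee_pos: [0.6108, 0.0069, 0.3345]
tcp_rot: [[-0.001, 1.0, 0.001], [1.0, 0.001, 0.0], [0.0, 0.001, -1.0]]
ft_force: [1.3, -1.3, -3.3]
finger_gap: 0.024
grasp_force: 79.1
```

Emit:
drive_tool([
  [[0.067,0.041,0,0,0,0,-1],[0.067,0.041,0,0,0,0,-1],[0.067,0.041,0,0,0,0,-1]],
])

```text
t: 31.58
ee_pos: [0.6221, 0.024, 0.3341]
tcp_rot: [[0.001, 1.0, 0.0], [1.0, -0.001, -0.001], [-0.001, 0.0, -1.0]]
ft_force: [-0.5, -0.5, -2.7]
finger_gap: 0.0241
grasp_force: 79.2
```

```bash
python3 -c "
from h import *;to(.6225,.0245,.1378);s=robot.get_state();print(s['finger_gap'],s['grasp_force'])
C,im,d=shot('wrist');a=shot('side')[1];cv2.imwrite('pics/w10.png',np.hstack([im[:,60:460],cv2.resize(a[60:252,130:330],(400,384))]))
P=cloud(C,d);f=(d>0)&(P[...,2]>.13)&(P[...,2]<.18)&(np.hypot(P[...,0]-.6225,P[...,1]-.0245)<.09)&(P[...,1]>.05);q=P[f]
print(np.linalg.lstsq(np.c_[q[:,:2],np.ones(len(q))],q[:,2],rcond=None)[0],np.median(q[:,2]))"
```

```text
t 31.57 pos [0.6221 0.024  0.3341] shift [0.002 0.001 0.138] turn [ 0.     0.    -0.001]
0.024077412937140944 79.20870423316956
[-0.00060019 -0.0004771   0.15188972] 0.15147731120692431
```

View pics/w10.png

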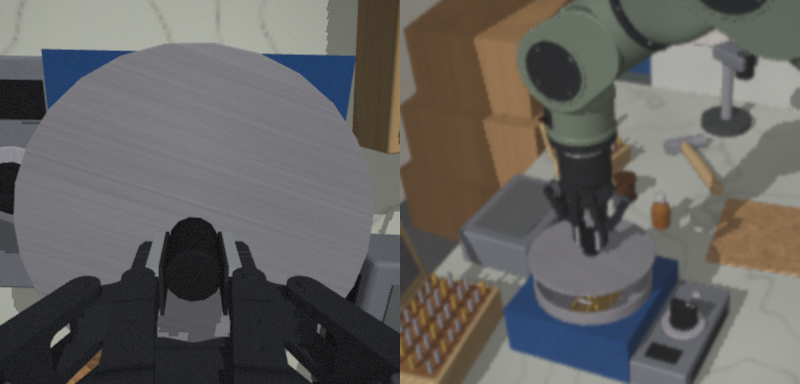

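The cover is level above the tank. I lower it, then feel for contact.

Emit:
drive_tool([
  [[0.002,0.001,0.04,0,0,0,-1],[0.002,0.001,0.08,0,0,0,-1],[0.002,0.001,0.11,0,0,0,-1],[0.002,0.001,0.122,0,0,0,-1],[0.002,0.001,0.122,0,0,0,-1]],
])

```text
t: 32.3
ee_pos: [0.6227, 0.0253, 0.2968]
tcp_rot: [[0.0, 1.0, -0.0], [1.0, -0.0, -0.0], [-0.0, -0.0, -1.0]]
ft_force: [-0.1, 0.9, -2.9]
finger_gap: 0.024
grasp_force: 79.2
```

Emit:
drive_tool([
  [[0,0,0.005,0,0,0,-1],[0,0,0.01,0,0,0,-1],[0,0,0.014,0,0,0,-1],[0,0,0.014,0,0,0,-1]],
])

```text
t: 32.8
ee_pos: [0.6227, 0.0252, 0.2942]
tcp_rot: [[0.0, 1.0, 0.001], [1.0, -0.0, 0.0], [0.0, 0.001, -1.0]]
ft_force: [-7.3, -0.2, 19.5]
finger_gap: 0.0241
grasp_force: 81.7
```

It seated at the expected height. I release, rise and check.

Emit:
drive_tool([
  [[0,0,0,0,0,0,-0.2],[0,0,0,0,0,0,0.1],[0,0,0,0,0,0,0.4],[0,0,0,0,0,0,0.4]],
])

```text
t: 33.3
ee_pos: [0.6227, 0.0252, 0.2928]
tcp_rot: [[0.0, 1.0, -0.0], [1.0, -0.0, -0.0], [-0.0, -0.0, -1.0]]
ft_force: [-0.6, 0.1, -0.3]
finger_gap: 0.0596
grasp_force: 0.0
```

Emit:
drive_tool([
  [[0,0,-0.08,0,0,0,0.4],[0,0,-0.2,0,0,0,0.4],[0,0,-0.35,0,0,0,0.4],[0,-0.15,-0.38,0,0,0,0.2],[0,-0.3,-0.38,0,0,0,0.1]],
])

```text
t: 33.92
ee_pos: [0.5314, 0.0252, 0.4074]
tcp_rot: [[0.0, 1.0, 0.001], [1.0, -0.0, -0.0], [-0.0, 0.001, -1.0]]
ft_force: [1.5, -0.1, -1.3]
finger_gap: 0.0472
grasp_force: 0.0
```

Emit:
drive_tool([
  [[0.005,-0.2,0,0,0,0.1,0],[0.005,-0.2,0,0,0,0.1,0],[0.005,-0.2,0,0,0,0.1,0]],
])

```text
t: 34.3
ee_pos: [0.4732, 0.027, 0.4071]
tcp_rot: [[0.156, 0.988, 0.001], [0.988, -0.156, 0.0], [0.0, 0.001, -1.0]]
ft_force: [0.2, -0.4, 0.7]
finger_gap: 0.0425
grasp_force: 0.0
```

```bash
python3 - <<'E'
from h import *
np.set_printoptions(precision=4,suppress=True)
for n in("wrist","side"):
    C,im,d=shot(n,f"e_{n}.png"); P=cloud(C,d); z=P[...,2]; r=np.hypot(P[...,0]-.622,P[...,1]-.0255)
    f=(d>0)&(z>.1)&(z<.125)&(r<.093)&(r>.03); q=P[f]
    print(n,"plane",np.linalg.lstsq(np.c_[q[:,:2]-[.622,.0255],np.ones(len(q))],q[:,2],rcond=None)[0])
    k=(d>0)&(z>.144)&(z<.157)&(r<.03)
    if k.sum()>20: print("knob",P[k].mean(0),cv2.minEnclosingCircle((P[k][:,:2]*1000).astype(np.float32)))
    m=((d>0)&(z>.103)&(z<.125)&(r<.11)).astype(np.uint8); c=max(cv2.findContours(m,0,2)[0],key=cv2.contourArea)[:,0,:]
    W=np.array([ray(C,u,v,.11)[:2] for u,v in c]); print("flange",cv2.minEnclosingCircle((W*1000).astype(np.float32)))
    b=(d>0)&(z>.088)&(z<.1)&(np.hypot(P[...,0]-.473,P[...,1]-.027)<.028)
    if b.sum()>20: print("bar",cv2.minAreaRect((P[b][:,:2]*1000).astype(np.float32)),np.median(z[b]),b.sum())
to(.4728,.0271,.2,81.7)
E
```

```text
wrist plane [ 0.0008 -0.0007  0.1118]
knob [0.6207 0.0268 0.1508] ((622.2899780273438, 25.634977340698242), 13.056148529052734)
flange ((623.197509765625, 25.29064178466797), 97.57125091552734)
bar ((473.9284973144531, 26.444257736206055), (13.655108451843262, 41.20429611206055), 80.88843536376953) 0.09527245512443683 647
side plane [0.0024 0.0004 0.1092]
knob [0.6224 0.0296 0.1483] ((622.7275390625, 25.457744598388672), 15.610461235046387)
flange ((622.26513671875, 29.225101470947266), 98.70306396484375)
bar ((474.9030456542969, 28.14873504638672), (15.701065063476562, 41.46284484863281), 81.11438751220703) 0.09268674621774586 54
t 34.4 pos [0.4735 0.0268 0.4068] shift [ 0.001 -0.003  0.173] turn [ 0.     0.    -1.008]
```

View pics/e_wrist.png

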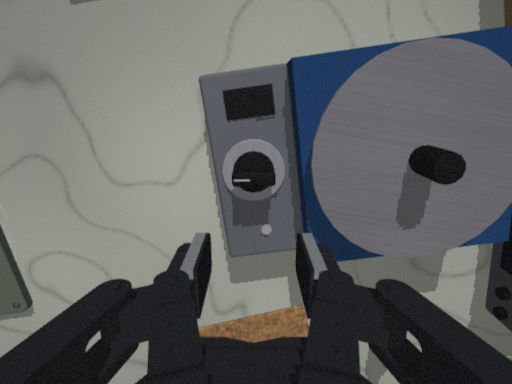

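The cover is seated, level and centred at (0.6223, 0.0255). The timer bar is at (0.474, 0.0268) and its thin direction is at azimuth 81°. I turn the gripper across it.

Emit:
drive_tool([
  [[0,0,0,0,0,-0.1,0],[0,0,0.03,0,0,-0.21,0],[0,0,0.07,0,0,-0.32,0],[0,0,0.12,0,0,-0.43,0],[0,0,0.17,0,0,-0.54,0]],
])

```text
t: 35.02
ee_pos: [0.4735, 0.0267, 0.3551]
tcp_rot: [[-0.641, 0.767, 0.001], [0.767, 0.641, 0.0], [-0.0, 0.001, -1.0]]
ft_force: [0.0, -0.0, 0.6]
finger_gap: 0.0425
grasp_force: 0.0
```

Emit:
drive_tool([
  [[0,0,0,0,0,-0.11,0],[0,0,0,0,0,-0.22,0],[0,0,0,0,0,-0.33,0],[0,0,0,0,0,-0.44,0],[0,0,0,0,0,-0.46,0]],
])

```text
t: 35.65
ee_pos: [0.4733, 0.0265, 0.3556]
tcp_rot: [[-0.988, 0.157, 0.0], [0.157, 0.988, 0.0], [-0.0, 0.0, -1.0]]
ft_force: [0.1, 0.2, 0.3]
finger_gap: 0.0431
grasp_force: 0.0
```

Emit:
drive_tool([
  [[0,0,0,0,0,0,0],[0,0,0,0,0,0,0]],
])

```text
t: 35.9
ee_pos: [0.4729, 0.0269, 0.3558]
tcp_rot: [[-0.987, 0.159, 0.0], [0.159, 0.987, -0.0], [-0.0, -0.0, -1.0]]
ft_force: [1.3, 0.7, 0.1]
finger_gap: 0.0426
grasp_force: 0.0
```

```bash
python3 -c "
from h import *;to(.474,.0268,.088,81)"
```

```text
t 35.9 pos [0.4729 0.0269 0.3558] shift [-0.004  0.     0.376] turn [-0.     0.    -0.002]
```

Emit:
drive_tool([
  [[-0.004,0,0.1,0,0,0,0],[-0.004,0,0.2,0,0,0,0],[-0.004,0,0.3,0,0,0,0],[-0.004,0,0.36,0,0,0,0],[-0.004,0,0.373,0,0,0,0]],
], newtons=40)

```text
t: 36.52
ee_pos: [0.4738, 0.0268, 0.2432]
tcp_rot: [[-0.987, 0.158, -0.001], [0.158, 0.987, -0.001], [0.001, -0.001, -1.0]]
ft_force: [-0.7, -0.3, 1.2]
finger_gap: 0.0426
grasp_force: 0.0
```

Emit:
drive_tool([
  [[0,0,0,0,0,0,0],[0,0,0,0,0,0,-1],[0,0,0,0,0,0,-1],[0,0,0,0,0,0,-1],[0,0,0,0,0,0,-1]],
])

```text
t: 37.15
ee_pos: [0.474, 0.0265, 0.2446]
tcp_rot: [[-0.988, 0.157, 0.001], [0.157, 0.988, -0.0], [-0.001, 0.0, -1.0]]
ft_force: [-1.1, -0.6, 8.3]
finger_gap: 0.0135
grasp_force: 40.7
```

Emit:
drive_tool([
  [[0,0,0,0,0,0.08,-1],[0,0,0,0,0,0.18,-1],[0,0,0,0,0,0.28,-1],[0,0,0,0,0,0.38,-1],[0,0,0,0,0,0.48,-1]],
])

```text
t: 37.78
ee_pos: [0.4739, 0.0263, 0.2446]
tcp_rot: [[-0.608, 0.794, 0.001], [0.794, 0.608, -0.0], [-0.001, 0.0, -1.0]]
ft_force: [-1.9, -2.3, 9.2]
finger_gap: 0.0133
grasp_force: 40.8
```

Emit:
drive_tool([
  [[0,0,0,0,0,0.08,-1],[0,0,0,0,0,0.16,-1],[0,0,0,0,0,0.22,-1],[0,0,0,0,0,0.25,-1],[0,0,0,0,0,0.27,-1]],
])

```text
t: 38.4
ee_pos: [0.4738, 0.0262, 0.2446]
tcp_rot: [[-0.231, 0.973, 0.0], [0.973, 0.231, -0.0], [-0.0, 0.0, -1.0]]
ft_force: [-2.8, -4.0, 10.3]
finger_gap: 0.0132
grasp_force: 41.0
```

```bash
python3 -c "
from h import *;s=robot.get_state();R=s['tcp_rot'];print(np.degrees(np.arctan2(R[1,1],R[0,1])),s['moment'],s['ft_force'],s['grasp_force'],s['finger_gap'])"
```

```text
13.364354398138277 [-0.84358343  0.70017036  0.01706238] [-2.82690095 -4.01303366 10.28310758] 41.00095331668854 0.013239955380153613
```

Emit:
drive_tool([
  [[0,0,0,0,0,0.015,-1],[0,0,0,0,0,0.03,-1],[0,0,0,0,0,0.045,-1],[0,0,0,0,0,0.055,-1],[0,0,0,0,0,0.055,-1]],
])

```text
t: 39.02
ee_pos: [0.4738, 0.0262, 0.2446]
tcp_rot: [[-0.147, 0.989, 0.0], [0.989, 0.147, -0.0], [-0.0, 0.0, -1.0]]
ft_force: [-3.1, -3.9, 11.9]
finger_gap: 0.0133
grasp_force: 41.0
```

```bash
python3 -c "
from h import *;s=robot.get_state();R=s['tcp_rot'];print(np.degrees(np.arctan2(R[1,1],R[0,1])),s['moment'],s['ft_force'],s['grasp_force'],s['finger_gap'])"
```

```text
8.469309871601556 [-0.80508391  0.7515579  -0.02848963] [-3.14390864 -3.90128081 11.8764385 ] 40.96147656440735 0.013307826437044807
```

Emit:
drive_tool([
  [[0,0,0,0,0,0.015,-1],[0,0,0,0,0,0.03,-1],[0,0,0,0,0,0.04,-1],[0,0,0,0,0,0.05,-1],[0,0,0,0,0,0.05,-1]],
])

```text
t: 39.65
ee_pos: [0.4738, 0.0263, 0.2446]
tcp_rot: [[-0.072, 0.997, 0.0], [0.997, 0.072, -0.0], [-0.001, 0.0, -1.0]]
ft_force: [-2.8, -5.0, 12.4]
finger_gap: 0.0132
grasp_force: 69.2
```

```bash
python3 -c "
from h import *;s=robot.get_state();R=s['tcp_rot'];print(np.degrees(np.arctan2(R[1,1],R[0,1])),s['moment'],s['ft_force'],s['grasp_force'],s['finger_gap'])"
```

```text
4.116703267366279 [-1.23107685  0.73853886  1.76837139] [-2.78611308 -5.03544624 12.35814781] 69.1927941609174 0.013193517119260523
```

The moment rose to 1.8 N m, so the knob is at its stop. I release without turning back, then rise.

Emit:
drive_tool([
  [[0,0,0,0,0,0,-0.4],[0,0,0,0,0,0,0],[0,0,0,0,0,0,0],[0,0,0,0,0,0,0]],
])

```text
t: 40.15
ee_pos: [0.4739, 0.0266, 0.2439]
tcp_rot: [[-0.07, 0.998, -0.0], [0.998, 0.07, -0.0], [-0.0, -0.0, -1.0]]
ft_force: [0.2, 0.4, 0.0]
finger_gap: 0.0428
grasp_force: 0.0
```

Emit:
drive_tool([
  [[0,0,-0.08,0,0,0,0],[0,0,-0.25,0,0,0,0],[0,0,-0.4,0,0,0,0],[0,0,-0.5,0,0,0,0],[0,0,-0.5,0,0,0,0]],
])

```text
t: 40.78
ee_pos: [0.474, 0.0267, 0.3955]
tcp_rot: [[-0.07, 0.998, 0.003], [0.998, 0.07, 0.0], [0.0, 0.003, -1.0]]
ft_force: [-0.2, -0.2, -0.9]
finger_gap: 0.0426
grasp_force: 0.0
```

```bash
python3 - <<'E'
from h import *
np.set_printoptions(precision=4,suppress=True)
C,im,d=shot("wrist"); P=cloud(C,d); z=P[...,2]; r=np.hypot(P[...,0]-.622,P[...,1]-.0255)
b=(d>0)&(z>.088)&(z<.1)&(np.hypot(P[...,0]-.473,P[...,1]-.027)<.028)
print("bar",cv2.minAreaRect((P[b][:,:2]*1000).astype(np.float32)),b.sum())
f=(d>0)&(z>.1)&(z<.125)&(r<.093)&(r>.03); q=P[f]
print("plane",np.linalg.lstsq(np.c_[q[:,:2]-[.622,.0255],np.ones(len(q))],q[:,2],rcond=None)[0])
a=shot("side")[1]; cv2.imwrite("pics/fin.png",np.hstack([im[:,112:512],a[:,56:456]]))
E
```

```text
bar ((473.7027587890625, 26.329944610595703), (13.958244323730469, 41.15847396850586), 8.653397560119629) 669
plane [ 0.0007 -0.0008  0.1118]
```

View pics/fin.png

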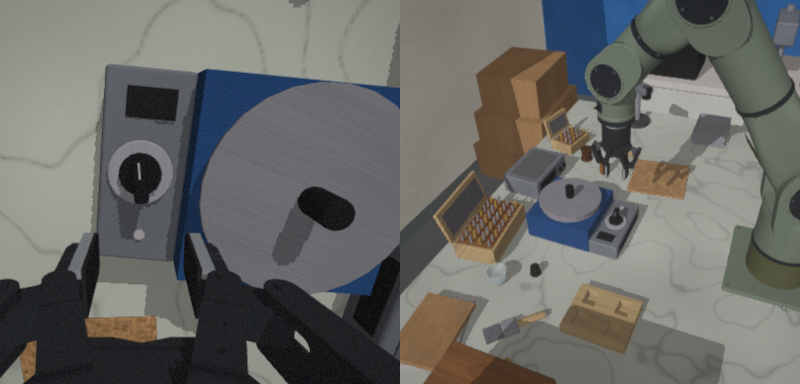

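The bar turned 72° and now points about 81° clockwise, which matches the 1.4 rad stop. The cover is still level and the bystanders are in place, so I hand the job in.

```bash
python3 -c "
from h import *;print(robot.sign_off())"
```

```text
the job is handed in; nothing more can be done
None
```

The job is handed in, with no verdict returned: all three movements present stand in the tank below the rim, the cover (laid on the cork mat meanwhile) is back on, centred and level, and the timer was then turned clockwise to its stop.

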